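# Close the eyelet tin with its inner lid and take the outer lid off it

## Task

The eyelet tin's two lids stand nested on the bench. Carry them over together by the wooden knob of the inner lid and lower them onto the open tin, so that the inner lid's two holes drop over the tin's locating pins and it lies flush on the rim; let go of the knob. Then take the outer lid by its two upright fins and lift it straight off the knob, leaving the inner lid flush and undisturbed on the tin, and finish still holding the outer lid level above the tin, a few centimetres clear of the knob, knocking nothing else about.

Things in the scene. Friction and masses are not known exactly. Their poses are not given: they have to be found in the camera images.
- eyelet_tin: Open grey tin fixed to the bench, 134 (x) x 114 (y) x 50 mm high, brass eyelets inside; same after a half turn. Origin: centre of its underside, on the bench; z up. A flat lug, 40 long x 44 wide, its top level with the rim (50 mm up), sticks out at the middle of each short end (212 mm over both lugs) and carries an upright locating pin at x = +86 / -86 mm, y = 0.
- pin_a (a point): Tip of the tin's steel locating pin at x = +86 mm, 17 mm above the rim and lug (67 mm above the bench). The pin is 8 mm thick, tapering over its top 5 mm.
- pin_b (a point): Tip of the tin's other pin, alike, at x = -86 mm.
- inner_lid: Loose inner lid: steel plate 134 (x) x 114 (y) x 6 mm with an ear, 38 long x 44 wide, at the middle of each short end (210 mm over the ears); a 12 mm hole through each ear at x = +86 / -86 mm, y = 0. Origin: centre of the plate's underside, z up; starts flat on the bench. Seated, it lies on the rim 50 mm above the tin's origin, x along the tin's x, either way round. 0.28 to 0.46 kg.
- knob_top (a point): Centre of the top of the inner lid's knob: upright wooden block at the middle of the plate, 18 mm (x, the faces to grip) by 30 mm (y), its top 67 mm above the plate's underside and 45 mm above the outer lid's top when nested. Lifting it lifts both lids, as the outer lid just lies on the inner plate, unfastened.
- outer_lid: Loose outer lid: aluminium cap 124 (x) x 104 (y) x 16 mm high over the inner lid's middle, ears left bare. The knob passes through its central hole, 24 (x) x 36 (y) mm, with 3 mm play all round. Origin: centre of the skirt's underside, 6 mm above the inner lid's origin when nested, axes alike; z up. Lifted, it comes off alone. 0.17 to 0.33 kg.
- fins_mid (a point): Point midway between the tops of the outer lid's two upright fins, 56 mm above its origin. The fins stand 40 mm tall on its top beside the knob, 40 mm long (x), 5 mm thick (y); inner faces at y = +25 / -25 mm, outer faces at y = +30 / -30 mm. Grip both together, 60 mm across along y, the knob standing between the fingers; open, fingers need over 60 mm.
- polish_tin: Closed round polish tin, 68 mm across, 25 mm high; a bystander, to be left alone. Origin: centre of its underside.
- spool: Wooden thread spool standing on end, 40 mm across, 48 mm high; a bystander, to be left alone. Origin: centre of its underside.
- stud_jar: Small lidded jar, 56 mm across, 65 mm high; a bystander, to be left alone. Origin: centre of its underside.
- hammer: Hammer lying along its x axis (about crosswise on the bench), beyond the lids and tin; a bystander, to be left alone. Origin: centre of its underside.
- brush: Brush lying along its x axis (about crosswise on the bench), beyond the lids and tin; a bystander, to be left alone. Origin: centre of its underside.
- last_a: Wooden shoe last, 210 x 58 mm, 73 mm high, at the left of the bench; a bystander, to be left alone. Origin: centre of its underside.
- last_b: Wooden shoe last, 210 x 58 mm, 73 mm high, at the right of the bench; a bystander, to be left alone. Origin: centre of its underside.
There are look-alikes about, which are no part of the job. There is more than one size of the outer_lid; the job needs the largest.

How it is judged (in metres and radians):
On the way, in this order (a step that is already met when the one before it is completed fails the run):
1. both lids are off the bench together, still nested, carried by the inner lid's knob (height (world z) of inner_lid above 0.02 m and contact force between the fingers and inner_lid above 1 N and z of outer_lid in the frame of inner_lid below 0.01 m and horizontal distance between outer_lid and inner_lid below 0.007 m and angle between outer_lid's own z axis and vertical below 0.12 rad), for 0.2 s.
2. the lids lie nested on the tin, the inner lid over both pins and flush on the rim, and the gripper has let go of it (z of inner_lid in the frame of eyelet_tin between 0.0475 and 0.0525 m and horizontal distance between inner_lid and eyelet_tin below 0.004 m and angle between the x axis of inner_lid and the x axis of eyelet_tin, either way round below 0.06 rad and angle between inner_lid's own z axis and vertical below 0.03 rad and z of outer_lid in the frame of inner_lid below 0.01 m and horizontal distance between outer_lid and inner_lid below 0.007 m and angle between outer_lid's own z axis and vertical below 0.12 rad and contact force between the fingers and inner_lid below 0.3 N and linear speed of inner_lid below 0.02 m/s), for 0.2 s.
At the end, for the whole second after the job is handed in: The gripper holds the outer lid still, level (0.2 rad), within 60 mm of the tin's centre, its underside 80 to 250 mm above the inner lid's; the inner lid rests untouched on the rim over both pins (height 2.5 mm, centre 4 mm, turn 0.06 rad, tilt 0.03 rad) (z of inner_lid in the frame of eyelet_tin between 0.0475 and 0.0525 m and horizontal distance between inner_lid and eyelet_tin below 0.004 m and angle between the x axis of inner_lid and the x axis of eyelet_tin, either way round below 0.06 rad and angle between inner_lid's own z axis and vertical below 0.03 rad and linear speed of inner_lid below 0.02 m/s and contact force between the fingers and inner_lid below 0.3 N and contact force between the fingers and outer_lid above 1 N and contact force between outer_lid and inner_lid below 0.1 N and contact force between outer_lid and eyelet_tin below 0.1 N and z of outer_lid in the frame of inner_lid between 0.08 and 0.25 m and horizontal distance between outer_lid and eyelet_tin below 0.06 m and angle between outer_lid's own z axis and vertical below 0.2 rad and linear speed of outer_lid below 0.03 m/s); the arm keeps its last pose, push and grip.
It fails at once if the inner lid is lifted or tipped while the outer lid is apart from it (z of outer_lid in the frame of inner_lid above 0.016 m and (z of inner_lid in the frame of eyelet_tin above 0.055 m or z of inner_lid in the frame of eyelet_tin below 0.045 m or angle between inner_lid's own z axis and vertical above 0.06 rad)).
It fails at once if a lid is dropped ((contact force between the fingers and inner_lid below 0.1 N and linear speed of inner_lid above 0.35 m/s) or (contact force between the fingers and outer_lid below 0.1 N and z of outer_lid in the frame of inner_lid above 0.016 m and linear speed of outer_lid above 0.35 m/s)).
It fails at once if one of the other things on the bench is knocked about (moved more than 30 mm) (distance of any of polish_tin, spool, stud_jar, hammer, brush, last_a, last_b from where it was at the start of the episode above 0.03 m).
It also fails if it takes over 54 s, if anything falls off the work surface, if the arm or the gripper's body presses on something with over 40 N, if the wrist force passes 120 N, or if a joint passes its speed limit or range.

## Robot

A 6-joint arm with a two-finger parallel gripper is mounted at the origin on the work surface. World frame = base frame: x ahead of the robot, y to its left, z up, the work surface at z = 0. Lengths are in mm, angles in rad, forces in N, time in s.
With the tool pointing down it reaches from about 275 to 750 mm from the base axis. Payload 10.2 kg.
Tool frame: the origin (TCP) lies midway between the tips of the shut fingers; the grasp point (between the pads) lies 19 mm behind it; z points along the fingers, y is the direction in which the jaws open and shut (so a half turn about z gives the same grasp; the last joint's range is limited). The gripper opens to 85 mm and grips with 20 to 120 N. Pads are 22 mm wide; open, the fingers measure 114 mm over their backs; the gripper's body (76 mm by 85 mm) begins 54 mm behind the grasp point. The pads swing forward as they close: fully open they stand 13 mm farther back than shut.
Start: joints at [-1.502, 0.313, 1.498, -0, 1.331, -0.223], TCP at [151.017, -502.817, 231.294] pointing down, gripper open.
Joint ranges: [-2.94, 2.94], [-0.97, 2.17], [0.19, 2.56], [-1.23, 4.37], [0.02, 3.11], [-2.88, 2.88]. Speed limits (rad/s): [2.39, 2.39, 3.01, 3.14, 3.14, 3.14].

## Interface

Orientations are given as a unit quaternion [w, x, y, z].
In Python, from rig import ctrl gives the robot as it stands.
- The arm moves only by the tool carry_out, never from a script. Its argument "plan" is a list of rows, each a list of 3 entries, a list of its own where there are three numbers: the finger opening in mm, from 0 to 85.4, then the shift along the tool's x, y, z in mm, then the turn, a rotation vector about the tool's x, y, z in units of 6 degrees (1.0 is 6 degrees). In form: [[grip, [x, y, z], [ax, ay, az]], ...]. A call has 1 to 20 rows; each row shifts and turns the commanded pose from where the row before left it, along the tool's axes as they then stand; what a row does not reach is not made up. A row lasts 1/12 s, in which the tool goes at most 41.7 mm and 7.16 degrees, less where a joint would pass 70% of its speed; a pose out of reach is approached as far as the arm can. A call with a gripper value outside its range is refused whole. The fingers move at their own pace and stop on an object; "grip_force" is the grip in N (left out, the last holds). Time passes only in rows, so rows that do not move let the fingers close. It gives the time, the measured TCP pose, the force and the opening at its end, in the units of the state.
- ctrl.sense(): the state, without advancing time (a new reading comes with each control period).
- ctrl.capture(name): name is "side" or "top" or "wrist"; returns a dict with "color" (480x640x3 uint8, blue, green, red), "range_z" (480x640 float32, mm along the optical axis (not along the pixel's ray), 0 where there is no reading), "fx", "fy", "cx", "cy" (pixels), "cam_to_world" (4x4, takes a point from camera to world coordinates); the wrist camera has in their place "tool_from_camera" (4x4, takes a point from camera to tool coordinates, whose origin is the TCP and whose axes are the flange's). Camera axes: x right, y up, looking along -z (the intrinsics and any distortion apply to the point x, -y, -z); pixel columns grow to the right and rows downward; lengths in mm; the calibration is good to about 2 mm. A picture is of the moment at which its call begins: read the wrist's pose just before it.
- ctrl.finish_job(): hands the job in, once; it reports no verdict.
The state is a dict: "time_s": time; "joints": joint angles; "dq": joint speeds; "tau": joint torques, N m; "eef_pos": TCP position; "ee_rot": TCP orientation; "force": force on the tool from outside, world axes, zero at the start; "wrist_torque": the same for the moment, N m; "grip_width": opening from 0.0 (shut) to 1.0 (fully open).
Only numpy, scipy, OpenCV 4.12 (cv2) and the standard library are available. Lean on these libraries where they do the work, as an engineer would, in place of code of your own. Each camera call takes 0.05 s, during which the arm holds its last target.

## Working session

There is one attempt and no reset: what is moved stays moved. The work goes in short steps, Python scripts to look and compute and a tool call to move; the robot and the scene stay as the last step left them, time stands still between calls to the robot, and variables do not carry over. Pictures are saved under pics/ and viewed, and the job is handed in when it is done.

Besides the shell and the picture viewer there is one more tool, called as name(argument=value, ...) on one line, values as JSON. carry_out: Moves the arm, as the interface text tells. Its arguments: {"type":"object","properties":{"plan":{"type":"array"},"grip_force":{"type":"number"}},"required":["plan"]}

```bash
ls; mkdir -p pics; python3 - <<'E'
from rig import ctrl
import cv2, numpy as np, pickle
s=ctrl.sense();print(s)
for n in("top","side","wrist"):
    c=ctrl.capture(n);cv2.imwrite(f"pics/{n}0.png",c["color"]);pickle.dump(c,open(f"{n}0.pkl","wb"))
    print(n,c["fx"],c["fy"],c["cx"],c["cy"],[k for k in c]);print(np.round(c.get("cam_to_world",c.get("tool_from_camera")),4))
E
```

```text
pics
{'time_s': 0.0, 'joints': array([-1.50244192e+00,  3.13431898e-01,  1.49845784e+00, -1.61002700e-06,
        1.33101781e+00, -2.23389416e-01]), 'dq': array([ 0.00145663,  0.00136095,  0.00177029, -0.00087437,  0.0019853 ,
        0.00100851]), 'tau': array([ 9.01441967e-05, -4.12266862e+01, -2.59742618e+01, -1.95822731e-04,
        4.14964845e-03, -2.84006013e-06]), 'eef_pos': array([ 150.97634389, -502.54139669,  230.73653465]), 'ee_rot': array([-6.55530226e-04,  9.89379303e-01,  1.45355294e-01,  5.01328832e-05]), 'force': array([-0.12516481, -0.2703069 ,  0.29729172]), 'wrist_torque': array([ 0.03560906, -0.03873186, -0.00857819]), 'grip_width': 1.0002844815504415}
top 473.4466365261489 473.4466365261489 312.99005729062424 236.85643695647803 ['color', 'range_z', 'fx', 'fy', 'cx', 'cy', 'cam_to_world']
[[-1.0700000e-02  9.8850000e-01 -1.5110000e-01  2.8719730e+02]
 [-9.9990000e-01 -9.0000000e-03  1.1800000e-02  4.2824000e+00]
 [ 1.0300000e-02  1.5120000e-01  9.8840000e-01  1.3572184e+03]
 [ 0.0000000e+00  0.0000000e+00  0.0000000e+00  1.0000000e+00]]
side 622.5505441859126 622.5505441859126 318.9453985354839 230.72311201323143 ['color', 'range_z', 'fx', 'fy', 'cx', 'cy', 'cam_to_world']
[[ 9.8810000e-01  9.5700000e-02 -1.2050000e-01  3.2571000e+02]
 [-1.5360000e-01  5.6900000e-01 -8.0780000e-01 -1.1910445e+03]
 [-8.7000000e-03  8.1670000e-01  5.7700000e-01  9.1986310e+02]
 [ 0.0000000e+00  0.0000000e+00  0.0000000e+00  1.0000000e+00]]
wrist 379.02443194073004 379.02443194073004 314.06666844780204 236.30680118613657 ['color', 'range_z', 'fx', 'fy', 'cx', 'cy', 'tool_from_camera']
[[ 3.000000e-04  9.595000e-01  2.818000e-01  7.017610e+01]
 [ 1.000000e+00 -2.000000e-04 -4.000000e-04 -9.992000e-01]
 [-3.000000e-04  2.818000e-01 -9.595000e-01 -1.431446e+02]
 [ 0.000000e+00  0.000000e+00  0.000000e+00  1.000000e+00]]
```

View pics/top0.png

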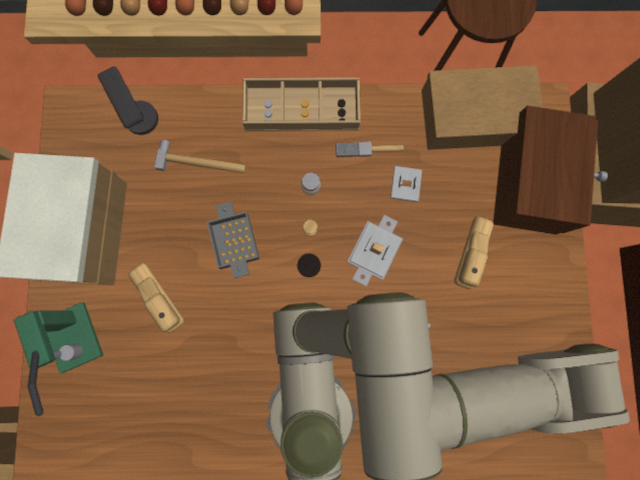

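View pics/side0.png

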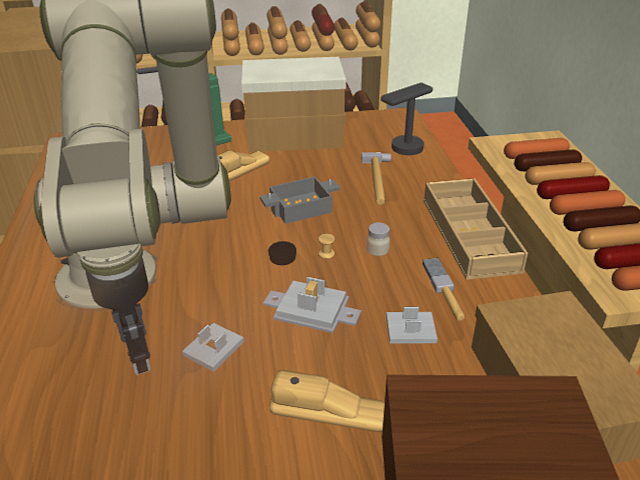

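View pics/wrist0.png

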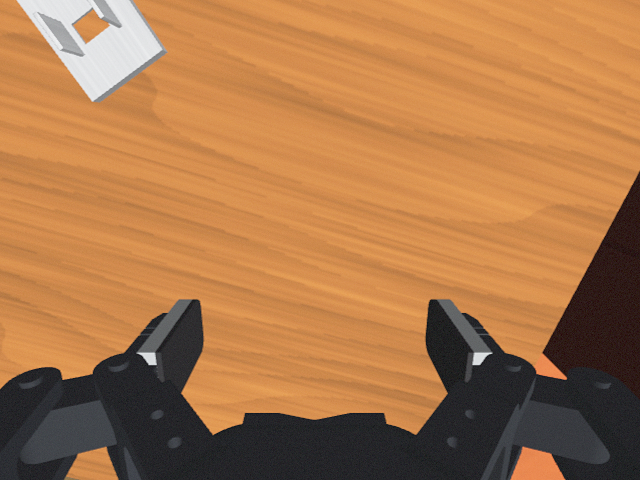

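The nested lids (with wooden knob) are at top pixel (376,250), the open tin at (234,240). The single lids at (407,184) and beside the arm are decoys. Next I'll zoom in and measure.

```bash
cat > h.py <<'E'
import numpy as np, cv2, pickle
from scipy.spatial.transform import Rotation as R
def ld(n): return pickle.load(open(n+".pkl","rb"))
def T(c): 
    return np.array(c["W"] if "W" in c else c["cam_to_world"])
def ray(c,u,v):
    M=T(c); u=np.asarray(u,float);v=np.asarray(v,float)
    d=np.stack([(u-c["cx"])/c["fx"],-(v-c["cy"])/c["fy"],-np.ones_like(u)],-1)
    return M[:3,3],d@M[:3,:3].T
def onz(c,u,v,z):
    o,d=ray(c,u,v); return o+d*((z-o[2])/d[...,2])[...,None]
def cloud(c):
    v,u=np.mgrid[:480,:640]; o,d=ray(c,u,v); P=o+d*c["range_z"][...,None]; P[c["range_z"]==0]=np.nan; return P
def proj(c,P):
    M=T(c);q=(np.asarray(P,float)-M[:3,3])@M[:3,:3]
    return np.stack([c["cx"]+c["fx"]*q[...,0]/-q[...,2],c["cy"]-c["fy"]*q[...,1]/-q[...,2]],-1)
def wrist(ctrl,name):
    s=ctrl.sense();c=ctrl.capture("wrist");q=s["ee_rot"]
    W=np.eye(4);W[:3,:3]=R.from_quat([q[1],q[2],q[3],q[0]]).as_matrix();W[:3,3]=s["eef_pos"]
    c["W"]=W@np.array(c["tool_from_camera"]);c["tool"]=W
    pickle.dump(c,open(name+".pkl","wb"));cv2.imwrite(f"pics/{name}.png",c["color"]);return c,s
E
python3 - <<'E'
from h import *
c=ld("top0");P=cloud(c)
for n,(u0,u1,v0,v1) in dict(lids=(335,410,205,295),tin=(200,270,195,285)).items():
    Q=P[v0:v1,u0:u1]; cv2.imwrite(f"pics/z_{n}.png",cv2.resize(c["color"][v0:v1,u0:u1],None,fx=6,fy=6,interpolation=cv2.INTER_CUBIC))
    z=Q[...,2]; print(n,np.nanmin(z),np.nanmax(z),np.histogram(z[~np.isnan(z)],bins=np.arange(-10,90,5)))
    # plan contour
    m=(z>(10 if n=="lids" else 25))
    pts=Q[m]; r=cv2.minAreaRect(pts[:,:2].astype(np.float32));print(r)
print(P[240,470],P[180,310],P[265,309])
E
```

```text
lids -9.247050394891858 654.1098899688211 (array([  78, 1560, 2611,  716,  102,  226,  848,  314,   14,   12,    8,
          6,    6,   14,   39,   67,   15,    1,    0]), array([-10,  -5,   0,   5,  10,  15,  20,  25,  30,  35,  40,  45,  50,
        55,  60,  65,  70,  75,  80,  85]))
((440.3375244140625, -174.87474060058594), (263.670654296875, 170.8839111328125), 0.5135357975959778)
tin -9.821848107054166 68.16392117473902 (array([  99, 1521, 2568,  881,  220,   49,   39,   38,   38,   41,   53,
        320,  360,   31,   10,    5,    0,    0,    0]), array([-10,  -5,   0,   5,  10,  15,  20,  25,  30,  35,  40,  45,  50,
        55,  60,  65,  70,  75,  80,  85]))
((483.7234802246094, 216.24713134765625), (212.2870330810547, 114.79200744628906), 14.54787540435791)
[ 475.0613873  -453.1669473    43.57924794] [646.33405831  -4.49425014  66.01866449] [410.71890933   0.45400829  24.50956102]
```

```bash
python3 - <<'E'
import cv2,numpy as np
a=cv2.imread("pics/z_lids.png");b=cv2.imread("pics/z_tin.png")
h=max(a.shape[0],b.shape[0]);o=np.zeros((h,a.shape[1]+b.shape[1],3),np.uint8);o[:a.shape[0],:a.shape[1]]=a;o[:b.shape[0],a.shape[1]:]=b
o=cv2.resize(o,None,fx=.9,fy=.9);print(o.shape);cv2.imwrite("pics/zz.png",o)
E
```

```text
(486, 783, 3)
```

View pics/zz.png

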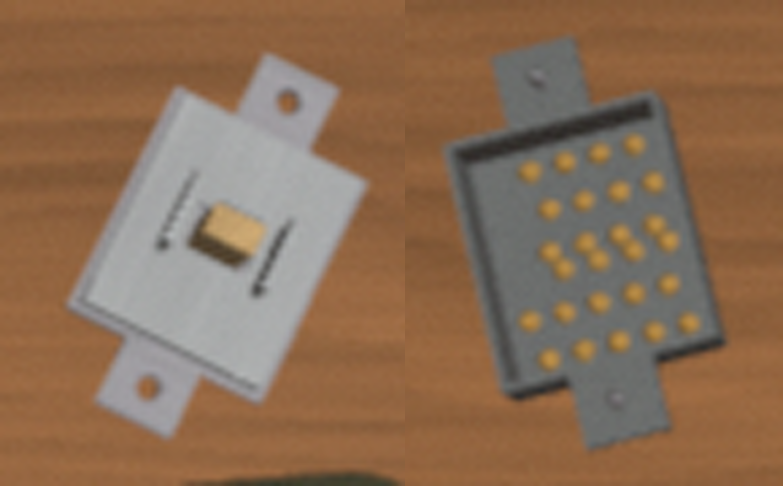

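```bash
cat >> h.py <<'E'
def Rt(s): q=s["ee_rot"];return R.from_quat([q[1],q[2],q[3],q[0]]).as_matrix()
def heads(s):
    M=Rt(s);return np.degrees([np.arctan2(M[1,0],M[0,0]),np.arctan2(M[1,1],M[0,1]),np.arccos(min(1,-M[2,2]))])
def goto(s,pos,yhead,tilt0=True):
    """yhead deg wanted heading of tool y; prints turn then shift after turn"""
    M=Rt(s);a=np.radians(yhead)
    y=np.array([np.cos(a),np.sin(a),0]);z=np.array([0,0,-1.]);x=np.cross(y,z);N=np.stack([x,y,z],1)
    rv=R.from_matrix(M.T@N).as_rotvec()
    sh=N.T@(np.asarray(pos,float)-s["eef_pos"])
    print("turn deg",np.degrees(rv).round(2),"units",(np.degrees(rv)/6).round(3)," then shift",sh.round(1),"norm",np.linalg.norm(sh).round(1))
E
python3 - <<'E'
from h import *; from rig import ctrl
c=ld("top0")
f=lambda x,y:(x/5.4+335,y/5.4+205)
h1=onz(c,*f(288,101),5);h2=onz(c,*f(149,387),5);k=onz(c,*f(235,228),67)
g=lambda x,y:((x-405)/5.4+200,y/5.4+195)
p1=onz(c,*g(537,78),64);p2=onz(c,*g(616,400),64)
print(h1,h2,(h1+h2)/2,np.linalg.norm(h1-h2),k);print(p1,p2,(p1+p2)/2,np.linalg.norm(p1-p2))
d=h1-h2;yl=np.degrees(np.arctan2(d[1],d[0]));e=p1-p2;yt=np.degrees(np.arctan2(e[1],e[0]));print(yl,yt)
s=ctrl.sense();print(heads(s)); m=(h1+h2)/2; goto(s,[m[0],m[1],230],yl)
E
```

```text
[ 530.6136079  -231.31529112    5.        ] [ 377.63507931 -152.32947447    5.        ] [ 454.1243436 -191.8223828    5.       ] 172.16616810409508 [ 453.95886473 -191.17052302   67.        ]
[564.32442966 234.3757317   64.        ] [397.76668166 191.59314283  64.        ] [481.04555566 212.98443726  64.        ] 171.9646281368041
-27.308194649883152 14.405753284673013
[ 1.67164277e+01 -7.32835595e+01  5.78719982e-02]
turn deg [-5.000e-02 -3.000e-02 -4.598e+01] units [-8.000e-03 -6.000e-03 -7.663e+00]  then shift [415.2 126.8   0.9] norm 434.1
```

carry_out(plan=[[85, [0, 0, 0], [0, 0, -0.96]], [85, [0, 0, 0], [0, 0, -0.96]], [85, [0, 0, 0], [0, 0, -0.96]], [85, [0, 0, 0], [0, 0, -0.96]], [85, [0, 0, 0], [0, 0, -0.96]], [85, [0, 0, 0], [0, 0, -0.96]], [85, [0, 0, 0], [0, 0, -0.96]], [85, [0, 0, 0], [0, 0, -0.96]], [85, [0, 0, 0], [0, 0, 0]]], grip_force=50)

```text
time_s: 0.9
eef_pos: [151.0, -502.7, 231.1]
ee_rot: [-0.0, 0.853, 0.522, 0.0]
force: [-0.4, 0.7, -0.7]
grip_width: 1.001
```

carry_out(plan=[[85, [26, 8, 0], [0, 0, 0]], [85, [26, 8, 0], [0, 0, 0]], [85, [26, 8, 0], [0, 0, 0]], [85, [26, 8, 0], [0, 0, 0]], [85, [26, 8, 0], [0, 0, 0]], [85, [26, 8, 0], [0, 0, 0]], [85, [26, 8, 0], [0, 0, 0]], [85, [26, 8, 0], [0, 0, 0]], [85, [26, 8, 0], [0, 0, 0]], [85, [26, 8, 0], [0, 0, 0]], [85, [26, 8, 0], [0, 0, 0]], [85, [26, 8, 0], [0, 0, 0]], [85, [26, 8, 0], [0, 0, 0]], [85, [26, 8, 0], [0, 0, 0]], [85, [26, 8, 0], [0, 0, 0]], [85, [25, 7, 0], [0, 0, 0]], [85, [0, 0, 0], [0, 0, 0]], [85, [0, 0, 0], [0, 0, 0]]])

```text
time_s: 2.4
eef_pos: [454.0, -191.0, 231.1]
ee_rot: [-0.0, 0.854, 0.521, -0.0]
force: [-0.3, -0.2, 0.4]
grip_width: 0.994
```

```bash
python3 - <<'E'
from h import *; from rig import ctrl
c,s=wrist(ctrl,"w1");print(s["eef_pos"],heads(s),s["time_s"])
E
```

```text
[ 453.99429478 -191.03478954  231.07388388] [ 6.27740897e+01 -2.72259113e+01  2.81137954e-02] 2.4
```

View pics/w1.png

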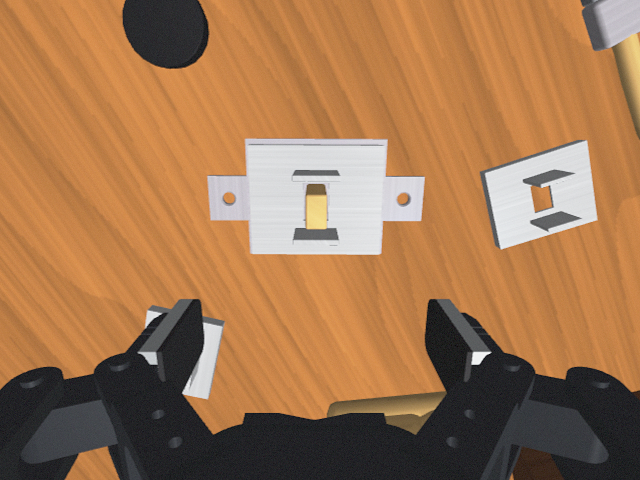

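```bash
python3 - <<'E'
from h import *; from rig import ctrl
c=ld("w1");s=ctrl.sense();b=c["color"]
hsv=cv2.cvtColor(b,cv2.COLOR_BGR2HSV)
def holes(u0):
    roi=b[180:220,u0:u0+34]; g=cv2.cvtColor(roi,cv2.COLOR_BGR2GRAY);m=((g<150)*255).astype(np.uint8)
    n,l,st,ce=cv2.connectedComponentsWithStats(m)
    for i in range(1,n):
        if 60<st[i,4]<400: print(u0,st[i],ce[i]+[u0,180]); 
holes(213);holes(387)
h=onz(c,[229.5,403.5],[199,199],4);print(h,h.mean(0),np.linalg.norm(h[0]-h[1]));d=h[1]-h[0];print(np.degrees(np.arctan2(d[1],d[0])))
m=cv2.inRange(hsv[180:240,295:335],(15,60,200),(32,255,255));r=cv2.minAreaRect(np.argwhere(m)[:,::-1].astype(np.float32));print(r)
k=onz(c,r[0][0]+295.,r[0][1]+180.,67);print(k)
print("decoy",onz(c,[150,222,190.],[306,322,398],10), onz(c,np.array([245,388.]),np.array([254,254.]),6))
M=c["tool"];print("decoy in tool",(onz(c,[150,222,190.],[306,322,398],10)-M[:3,3])@M[:3,:3])
E
```

```text
387 [11 14 12 12 90] [404.15555556 199.36666667]
[[ 378.40791545 -151.0363508     4.        ]
 [ 531.5282628  -229.71758466    4.        ]] [ 454.96808913 -190.37696773    4.        ] 172.15277323713127
-27.19646689124335
((21.0, 31.5), (33.0, 20.0), 90.0)
[ 454.99613925 -188.75527869   67.        ]
decoy [[ 246.31969215 -210.94987057   10.        ]
 [ 304.38116815 -262.02106841   10.        ]
 [ 221.42031463 -328.6592938    10.        ]] [[ 363.79130529 -207.41187754    6.        ]
 [ 494.3689858  -274.48215459    6.        ]]
decoy in tool [[-112.71227377 -175.44685783  221.16364208]
 [-131.56214115 -100.45296846  221.12757794]
 [-228.77208723 -143.73555252  221.15208703]]
```

carry_out(plan=[[85, [1.3, 0.5, 0], [0, 0, 0]], [85, [0, 0, 20], [0, 0, 0]], [85, [0, 0, 20], [0, 0, 0]], [85, [0, 0, 20], [0, 0, 0]], [85, [0, 0, 20], [0, 0, 0]], [85, [0, 0, 20], [0, 0, 0]], [85, [0, 0, 20], [0, 0, 0]], [85, [0, 0, 20], [0, 0, 0]], [85, [0, 0, 15], [0, 0, 0]], [85, [0, 0, 15], [0, 0, 0]], [85, [0, 0, 10], [0, 0, 0]], [85, [0, 0, 10], [0, 0, 0]], [85, [0, 0, 10], [0, 0, 0]], [85, [0, 0, 0], [0, 0, 0]], [85, [0, 0, 0], [0, 0, 0]]])

```text
time_s: 3.7
eef_pos: [454.6, -191.0, 31.2]
ee_rot: [-0.0, 0.854, 0.521, -0.0]
force: [0.8, -0.5, -0.2]
grip_width: 0.996
```

```bash
python3 - <<'E'
from h import *; from rig import ctrl
c,s=wrist(ctrl,"w2");print(s["eef_pos"],heads(s),s["time_s"],s["force"])
E
```

```text
[ 454.64823936 -190.95077431   31.23234273] [ 6.27795175e+01 -2.72204816e+01  2.06061294e-02] 3.7 [ 0.77802181 -0.53054571 -0.15229988]
```

View pics/w2.png

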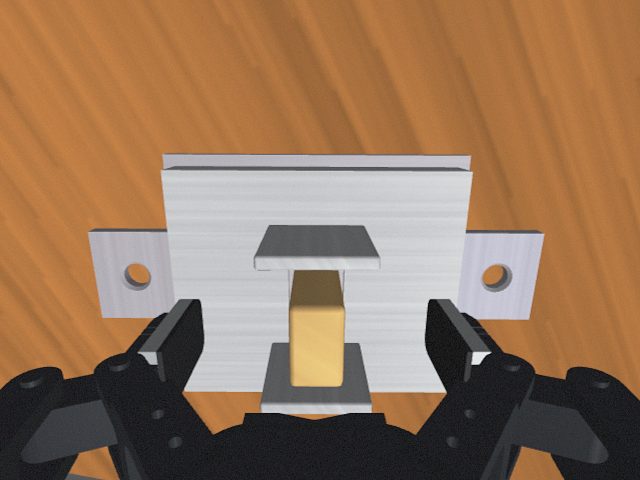

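```bash
python3 - <<'E'
from h import *
c=ld("w2");M=c["tool"]
f=lambda u,v,z:((onz(c,np.array(u,float),np.array(v,float),z)-M[:3,3])@M[:3,:3]).round(1)
print("knob corners",f([290,344,344,290],[306,306,386,386],67)); print("holes",f([138,497],[275,276],5).tolist())
E
```

```text
knob corners [[ 17.   -9.1 -35.8]
 [ 17.1   7.8 -35.8]
 [-12.4   8.4 -35.8]
 [-12.4  -9.6 -35.8]]
holes [[2.1, -86.2, 26.3], [1.7, 86.3, 26.2]]
```

carry_out(plan=[[85, [2, 0, 0], [0, 0, 0]], [10, [0, 0, 0], [0, 0, 0]], [10, [0, 0, 0], [0, 0, 0]], [10, [0, 0, 0], [0, 0, 0]], [10, [0, 0, 0], [0, 0, 0]], [10, [0, 0, 0], [0, 0, 0]], [10, [0, 0, 0], [0, 0, 0]], [10, [0, 0, 0], [0, 0, 0]], [10, [0, 0, 0], [0, 0, 0]], [10, [0, 0, 0], [0, 0, 0]], [10, [0, 0, 0], [0, 0, 0]], [10, [0, 0, 0], [0, 0, 0]], [10, [0, 0, 0], [0, 0, 0]]], grip_force=80)

```text
time_s: 4.83
eef_pos: [455.8, -189.2, 31.6]
ee_rot: [0.0, 0.854, 0.521, 0.0]
force: [0.6, 1.1, 5.3]
grip_width: 0.197
```

carry_out(plan=[[10, [0, 0, -3], [0, 0, 0]], [10, [0, 0, -6], [0, 0, 0]], [10, [0, 0, -10], [0, 0, 0]], [10, [0, 0, -12], [0, 0, 0]], [10, [0, 0, -12], [0, 0, 0]], [10, [0, 0, -12], [0, 0, 0]], [10, [0, 0, -12], [0, 0, 0]], [10, [0, 0, -12], [0, 0, 0]], [10, [0, 0, -12], [0, 0, 0]], [10, [0, 0, -12], [0, 0, 0]], [10, [0, 0, -12], [0, 0, 0]], [10, [0, 0, -12], [0, 0, 0]], [10, [0, 0, -12], [0, 0, 0]], [10, [0, 0, -10], [0, 0, 0]], [10, [0, 0, -8], [0, 0, 0]], [10, [0, 0, -3], [0, 0, 0]], [10, [0, 0, 0], [0, 0, 0]], [10, [0, 0, 0], [0, 0, 0]]])

```text
time_s: 6.33
eef_pos: [455.4, -188.9, 190.9]
ee_rot: [-0.0, 0.854, 0.521, -0.0]
force: [-0.6, 0.0, -7.6]
grip_width: 0.195
```

```bash
python3 - <<'E'
from h import *; from rig import ctrl
c,s=wrist(ctrl,"w3");print(s["eef_pos"],heads(s),s["time_s"],s["force"])
c=ctrl.capture("side");cv2.imwrite("pics/s3.png",c["color"])
goto(s,[481,213,s["eef_pos"][2]],14.4)
E
```

```text
[ 455.40343848 -188.9077231   190.88400969] [ 6.27957568e+01 -2.72042365e+01  4.86226905e-02] 6.3333 [-0.57577466  0.03187148 -7.6287694 ]
turn deg [-4.00e-02 -3.00e-02 -4.16e+01] units [-7.000e-03 -4.000e-03 -6.934e+00]  then shift [382.9 124.7   0. ] norm 402.7
```

View pics/w3.png

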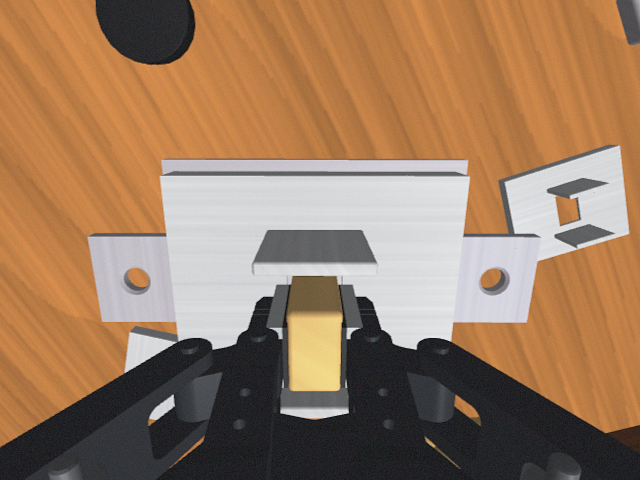

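View pics/s3.png

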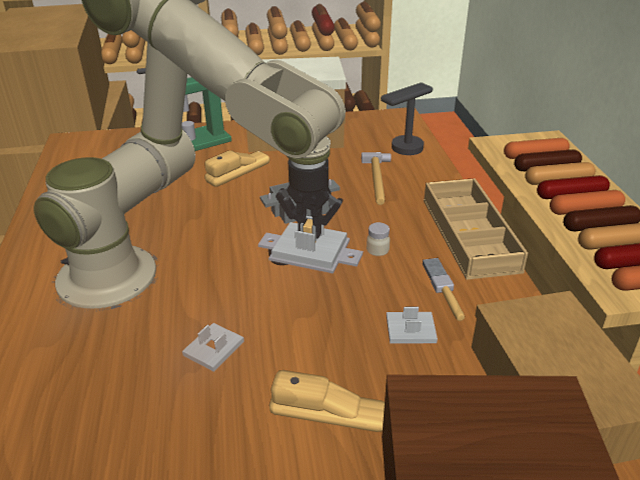

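carry_out(plan=[[10, [0, 0, 0], [0, 0, -0.3]], [10, [0, 0, 0], [0, 0, -0.6]], [10, [0, 0, 0], [0, 0, -0.7]], [10, [0, 0, 0], [0, 0, -0.7]], [10, [0, 0, 0], [0, 0, -0.7]], [10, [0, 0, 0], [0, 0, -0.7]], [10, [0, 0, 0], [0, 0, -0.7]], [10, [0, 0, 0], [0, 0, -0.7]], [10, [0, 0, 0], [0, 0, -0.7]], [10, [0, 0, 0], [0, 0, -0.6]], [10, [0, 0, 0], [0, 0, -0.4]], [10, [0, 0, 0], [0, 0, -0.13]], [10, [0, 0, 0], [0, 0, 0]], [10, [0, 0, 0], [0, 0, 0]]])

```text
time_s: 7.6
eef_pos: [455.5, -189.0, 191.0]
ee_rot: [-0.0, 0.614, 0.79, -0.0]
force: [0.6, 0.7, -6.8]
grip_width: 0.199
```

carry_out(plan=[[10, [3, 2, 0], [0, 0, 0]], [10, [7, 4, 0], [0, 0, 0]], [10, [11, 6, 0], [0, 0, 0]], [10, [15, 9, 0], [0, 0, 0]], [10, [15, 9, 0], [0, 0, 0]], [10, [15, 9, 0], [0, 0, 0]], [10, [15, 9, 0], [0, 0, 0]], [10, [15, 9, 0], [0, 0, 0]], [10, [15, 9, 0], [0, 0, 0]], [10, [15, 9, 0], [0, 0, 0]], [10, [15, 9, 0], [0, 0, 0]], [10, [15, 9, 0], [0, 0, 0]], [10, [15, 9, 0], [0, 0, 0]], [10, [15, 9, 0], [0, 0, 0]], [10, [11, 6, 0], [0, 0, 0]], [10, [7, 5, 0], [0, 0, 0]], [10, [3, 2, 0], [0, 0, 0]], [10, [0, 0, 0], [0, 0, 0]], [10, [0, 0, 0], [0, 0, 0]]])

```text
time_s: 9.18
eef_pos: [524.2, 41.9, 191.2]
ee_rot: [-0.0, 0.613, 0.79, -0.0]
force: [-1.0, 0.1, -6.8]
grip_width: 0.203
```

```bash
python3 - <<'E'
from h import *; from rig import ctrl
c,s=wrist(ctrl,"w4");print(s["eef_pos"],heads(s),s["time_s"],s["force"])
E
```

```text
[524.24506517  41.93781439 191.23331739] [1.04371162e+02 1.43711583e+01 2.06969759e-02] 9.1833 [-1.00787888  0.10022364 -6.75462692]
```

View pics/w4.png

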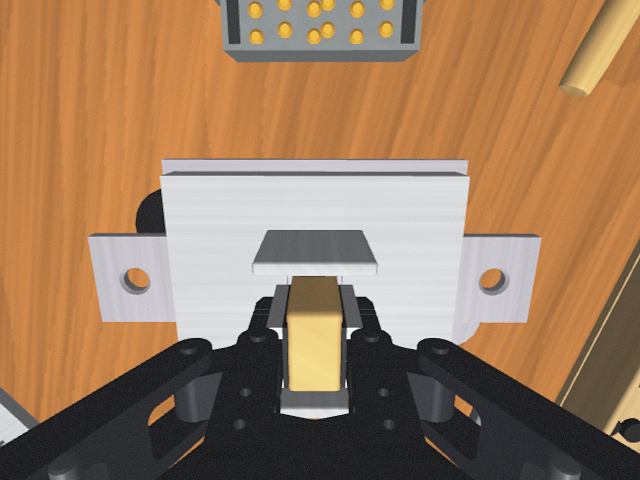

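carry_out(plan=[[10, [3, 0, 0], [0, 0, 0]], [10, [7, 0, 0], [0, 0, 0]], [10, [11, 0, 0], [0, 0, 0]], [10, [11, 0, 0], [0, 0, 0]], [10, [11, 0, 0], [0, 0, 0]], [10, [9, 0, 0], [0, 0, 0]], [10, [5, 0, 0], [0, 0, 0]], [10, [3, 0, 0], [0, 0, 0]], [10, [0, 0, 0], [0, 0, 0]], [10, [0, 0, 0], [0, 0, 0]]])

```text
time_s: 10.07
eef_pos: [509.5, 100.3, 191.3]
ee_rot: [0.0, 0.613, 0.79, -0.0]
force: [0.2, -0.7, -6.7]
grip_width: 0.197
```

```bash
python3 - <<'E'
from h import *; from rig import ctrl
c,s=wrist(ctrl,"w5");print(s["eef_pos"],heads(s),s["time_s"],s["force"])
a=cv2.resize(c["color"][30:130,120:260],None,fx=5,fy=5,interpolation=cv2.INTER_CUBIC)
b=cv2.resize(c["color"][30:130,380:520],None,fx=5,fy=5,interpolation=cv2.INTER_CUBIC)
cv2.imwrite("pics/w5z.png",cv2.resize(np.vstack([a,b]),None,fx=.6,fy=.6))
E
```

```text
[509.48376474 100.2912172  191.28877737] [1.04385456e+02 1.43854561e+01 1.08654424e-02] 10.0667 [ 0.21793785 -0.65013667 -6.74826448]
```

View pics/w5.png

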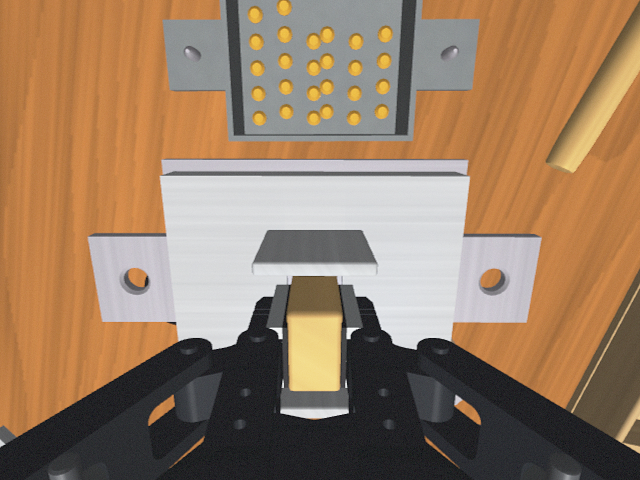

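View pics/w5z.png

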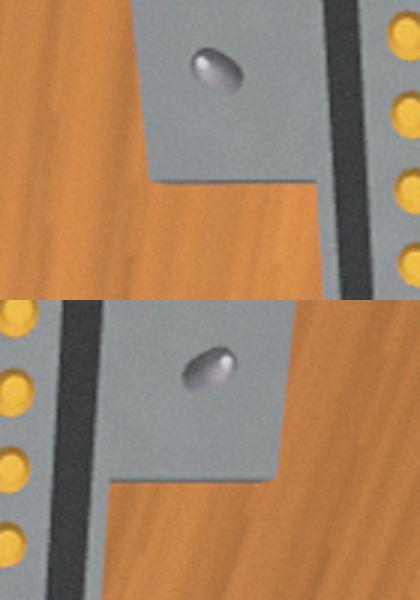

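```bash
python3 - <<'E'
from h import *; from rig import ctrl
c=ld("w5");s=ctrl.sense();M=c["tool"];tz=M[2,3]
f=lambda u,v,z:((onz(c,np.array(u,float),np.array(v,float),z)-M[:3,3])@M[:3,:3])
A=f([187.7,455.3],[50,49.3],66);B=f([196,445],[56.7,57.3],50);print("tips",A,"base",B)
g=cv2.cvtColor(c["color"],cv2.COLOR_BGR2GRAY)
for u0,thr in((118,165),(475,165)):
    roi=g[264:298,u0:u0+36];m=((roi<thr)*255).astype(np.uint8)
    n,l,st,ce=cv2.connectedComponentsWithStats(m)
    print([ (st[i].tolist(),(ce[i]+[u0,264]).round(2).tolist(),(st[i,:2]+st[i,2:4]/2-.5+[u0,264]).tolist()) for i in range(1,n) if st[i,4]>80])
H=f([136,493.],[281,281.],tz-25.5);print("holes",H)
D=A.mean(0)-H.mean(0);print("delta tip",D);print("delta base",B.mean(0)-H.mean(0))
for Q in(A,B,H):d=Q[1]-Q[0];print(np.degrees(np.arctan2(d[0],d[1])),np.linalg.norm(d))
# lug edges corners at z=50
print("lug ends",f([170,471],[90,90],50))
a=np.concatenate([[c["W"][:3,3]],]);print(a)
E
python3 - <<'E'
import cv2,numpy as np
i=cv2.imread("pics/w5.png")
cv2.imwrite("pics/w5h.png",np.hstack([cv2.resize(i[255:310,110:160],None,fx=8,fy=8,interpolation=2),cv2.resize(i[255:310,468:518],None,fx=8,fy=8,interpolation=2)]))
E
```

```text
tips [[118.88425223 -83.04170076 125.2661783 ]
 [119.31549801  89.5246807  125.26621399]] base [[117.47178136 -82.61017448 141.26644673]
 [117.117766    88.38733178 141.26663028]]
[([2, 4, 30, 27, 612], [135.05, 281.33], [134.5, 281.0])]
[([4, 5, 30, 27, 603], [493.04, 281.89], [493.5, 282.0])]
holes [[  0.45381812 -86.91091582  25.49985523]
 [  0.58910804  84.52585392  25.49994628]]
delta tip [118.57841204   4.43402092  99.76629539]
delta base [116.7733106    4.0811096  115.76663775]
0.143182650224701 172.56692030309213
-0.11861902387355626 170.99787271205528
0.045215152421107574 171.43682312192604
lug ends [[  96.05605805 -102.75790808  141.27049422]
 [  96.10227049  108.68553884  141.2706294 ]]
[[490.37329577 170.02953552 334.42073579]]
```

View pics/w5h.png

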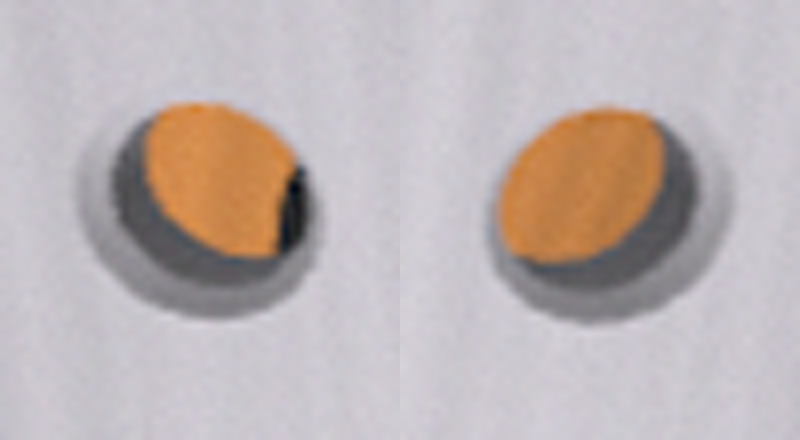

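carry_out(plan=[[10, [3, 0, 0], [0, 0, 0]], [10, [7, 0.2, 0], [0, 0, 0]], [10, [11, 0.5, 0], [0, 0, 0]], [10, [13, 0.5, 0], [0, 0, 0]], [10, [13, 0.5, 0], [0, 0, 0]], [10, [13, 0.5, 0], [0, 0, 0]], [10, [13, 0.5, 0], [0, 0, 0]], [10, [13, 0.5, 0], [0, 0, 0]], [10, [13, 0.5, 0], [0, 0, 0]], [10, [10, 0.5, 0], [0, 0, 0]], [10, [6, 0, 0], [0, 0, 0]], [10, [2.5, 0, 0], [0, 0, 0]], [10, [0, 0, 0], [0, 0, 0]], [10, [0, 0, 0], [0, 0, 0]]])

```text
time_s: 11.28
eef_pos: [484.4, 215.0, 191.3]
ee_rot: [0.0, 0.613, 0.79, -0.0]
force: [0.5, -0.5, -7.6]
grip_width: 0.198
```

carry_out(plan=[[10, [0, 0, 3], [0, 0, 0]], [10, [0, 0, 6], [0, 0, 0]], [10, [0, 0, 10], [0, 0, 0]], [10, [0, 0, 11], [0, 0, 0]], [10, [0, 0, 11], [0, 0, 0]], [10, [0, 0, 11], [0, 0, 0]], [10, [0, 0, 11], [0, 0, 0]], [10, [0, 0, 9], [0, 0, 0]], [10, [0, 0, 7], [0, 0, 0]], [10, [0, 0, 4], [0, 0, 0]], [10, [0, 0, 2], [0, 0, 0]], [10, [0, 0, 0], [0, 0, 0]], [10, [0, 0, 0], [0, 0, 0]], [10, [0, 0, 0], [0, 0, 0]]])

```text
time_s: 12.45
eef_pos: [484.6, 215.3, 106.8]
ee_rot: [0.0, 0.613, 0.79, 0.0]
force: [0.5, -0.2, -6.8]
grip_width: 0.199
```

```bash
python3 - <<'E'
from h import *; from rig import ctrl
c,s=wrist(ctrl,"w6");print(s["eef_pos"],heads(s),s["time_s"],s["force"])
i=c["color"]
cv2.imwrite("pics/w6h.png",np.hstack([cv2.resize(i[245:320,80:180],None,fx=4,fy=4,interpolation=2),cv2.resize(i[245:320,450:550],None,fx=4,fy=4,interpolation=2)]))
E
```

```text
[484.62106204 215.29015495 106.8010929 ] [1.04377889e+02 1.43778932e+01 5.91081926e-02] 12.45 [ 0.477883   -0.21802455 -6.76320793]
```

View pics/w6.png

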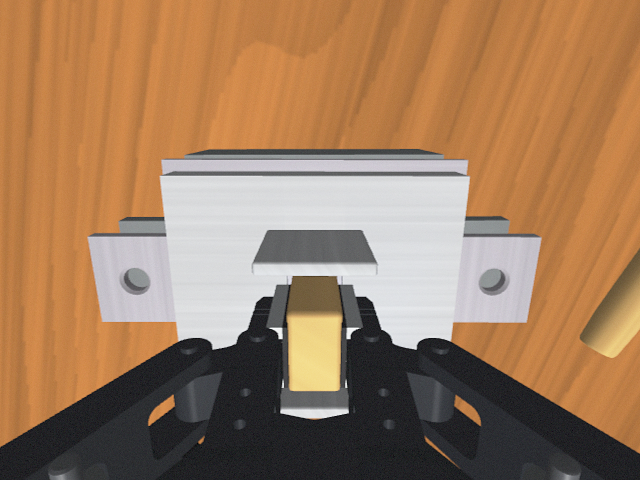

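View pics/w6h.png

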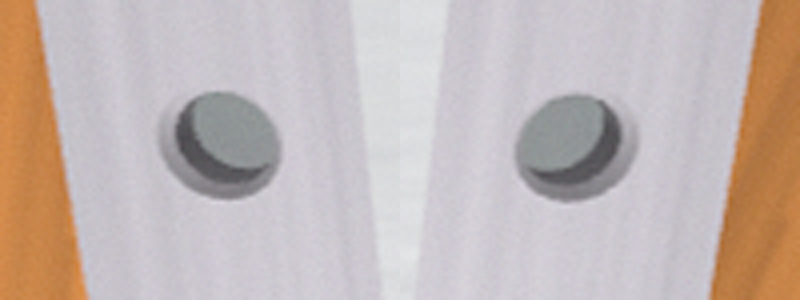

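```bash
python3 - <<'E'
from h import *
c=ld("w6");i=c["color"];M=c["tool"]
cv2.imwrite("pics/w6l.png",np.hstack([cv2.resize(i[205:250,80:170],None,fx=4,fy=4,interpolation=2),cv2.resize(i[205:250,460:550],None,fx=4,fy=4,interpolation=2)]))
cv2.imwrite("pics/w6t.png",cv2.resize(i[140:185,150:480],None,fx=2.4,fy=4,interpolation=2))
f=lambda u,v,z:((onz(c,np.array(u,float),np.array(v,float),z)-M[:3,3])@M[:3,:3]).round(1)
print(proj(c,(np.array([[22,106,0],[22,-106,0],[57,67,0],[57,-67,0]])@M[:3,:3].T+[M[0,3],M[1,3],50])))
E
```

```text
[[511.64002227 221.79195172]
 [121.60272247 221.56693614]
 [446.15735546 156.10273673]
 [187.26296077 155.997678  ]]
```

View pics/w6l.png

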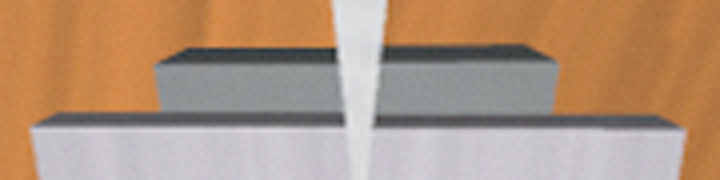

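View pics/w6t.png

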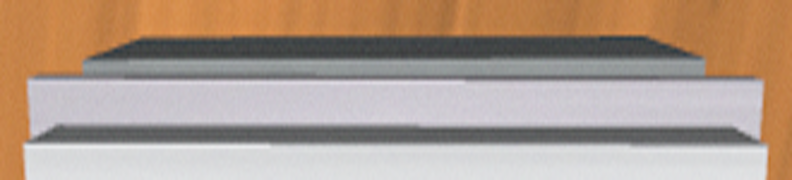

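carry_out(plan=[[10, [0.4, -0.2, 1], [0, 0, 0]], [10, [0, 0, 2], [0, 0, 0]], [10, [0, 0, 2], [0, 0, 0]], [10, [0, 0, 2], [0, 0, 0]], [10, [0, 0, 2], [0, 0, 0]], [10, [0, 0, 2], [0, 0, 0]], [10, [0, 0, 2], [0, 0, 0]], [10, [0, 0, 1], [0, 0, 0]], [10, [0, 0, 0], [0, 0, 0]], [10, [0, 0, 0], [0, 0, 0]]])

```text
time_s: 13.33
eef_pos: [484.1, 215.6, 92.3]
ee_rot: [-0.0, 0.613, 0.79, -0.0]
force: [-0.4, 0.7, -7.2]
grip_width: 0.198
```

```bash
python3 - <<'E'
from h import *; from rig import ctrl
c,s=wrist(ctrl,"w7");print(s["eef_pos"],heads(s),s["time_s"],s["force"],s["wrist_torque"])
i=c["color"]
cv2.imwrite("pics/w7h.png",np.hstack([cv2.resize(i[245:320,80:180],None,fx=4,fy=4,interpolation=2),cv2.resize(i[245:320,450:550],None,fx=4,fy=4,interpolation=2)]))
E
```

```text
[484.06080992 215.56058721  92.27847105] [1.04377016e+02 1.43770163e+01 2.52143310e-03] 13.3333 [-0.41599346  0.69894249 -7.24188562] [-0.0049981   0.03399449 -0.02716177]
```

View pics/w7h.png

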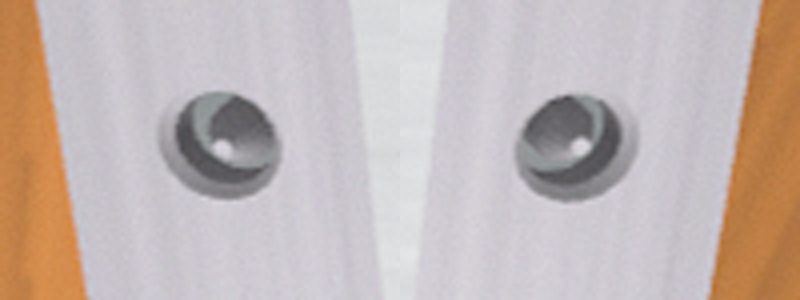

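Both pins are visible inside the holes, near centre, with no extra force. I'll continue down.

carry_out(plan=[[10, [0, 0, 1.5], [0, 0, 0]], [10, [0, 0, 1.5], [0, 0, 0]], [10, [0, 0, 1.5], [0, 0, 0]], [10, [0, 0, 1.5], [0, 0, 0]], [10, [0, 0, 1.5], [0, 0, 0]], [10, [0, 0, 1.5], [0, 0, 0]], [10, [0, 0, 0.7], [0, 0, 0]], [10, [0, 0, 0], [0, 0, 0]], [10, [0, 0, 0], [0, 0, 0]]])

```text
time_s: 14.13
eef_pos: [484.0, 215.6, 82.6]
ee_rot: [-0.0, 0.613, 0.79, 0.0]
force: [0.0, 0.8, -7.8]
grip_width: 0.197
```

carry_out(plan=[[10, [0, 0, 0.5], [0, 0, 0]], [10, [0, 0, 0.5], [0, 0, 0]], [10, [0, 0, 0], [0, 0, 0]], [10, [0, 0, 0], [0, 0, 0]]])

```text
time_s: 14.47
eef_pos: [484.1, 215.6, 81.6]
ee_rot: [0.0, 0.613, 0.79, 0.0]
force: [0.2, 0.2, -6.7]
grip_width: 0.199
```

carry_out(plan=[[10, [0, 0, 0.4], [0, 0, 0]], [10, [0, 0, 0.4], [0, 0, 0]], [10, [0, 0, 0], [0, 0, 0]], [10, [0, 0, 0], [0, 0, 0]]])

```text
time_s: 14.8
eef_pos: [484.1, 215.6, 81.6]
ee_rot: [0.0, 0.613, 0.79, 0.0]
force: [-4.8, -2.2, 5.9]
grip_width: 0.2
```

carry_out(plan=[[30, [0, 0, 0], [0, 0, 0]], [30, [0, 0, 0], [0, 0, 0]], [30, [0, 0, 0], [0, 0, 0]], [30, [0, 0, 0], [0, 0, 0]], [85, [0, 0, 0], [0, 0, 0]], [85, [0, 0, 0], [0, 0, 0]], [85, [0, 0, 0], [0, 0, 0]], [85, [0, 0, 0], [0, 0, 0]], [85, [0, 0, 0], [0, 0, 0]], [85, [0, 0, 0], [0, 0, 0]], [85, [0, 0, 0], [0, 0, 0]], [85, [0, 0, 0], [0, 0, 0]]])

```text
time_s: 15.8
eef_pos: [484.0, 215.6, 80.8]
ee_rot: [0.0, 0.613, 0.79, 0.0]
force: [-0.4, 0.2, 0.1]
grip_width: 0.992
```

```bash
python3 - <<'E'
from h import *; from rig import ctrl
c,s=wrist(ctrl,"w8");print(s["eef_pos"],heads(s),s["time_s"],s["force"],s["wrist_torque"],s["joints"])
c=ctrl.capture("side");cv2.imwrite("pics/s8.png",cv2.resize(c["color"][130:290,220:420],None,fx=4,fy=3.7))
E
```

```text
[484.04931487 215.57208394  80.80387589] [1.04376788e+02 1.43767884e+01 2.14557326e-03] 15.8 [-0.43394344  0.16217561  0.08757321] [0.01086612 0.05258293 0.01642513] [ 1.97690206e-01  4.91595037e-01  1.66454998e+00  1.70268907e-05
  9.85412986e-01 -5.32414941e-02]
```

View pics/w8.png

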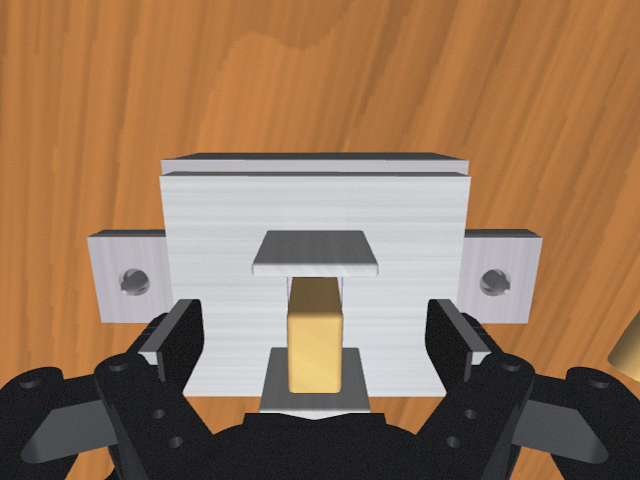

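View pics/s8.png

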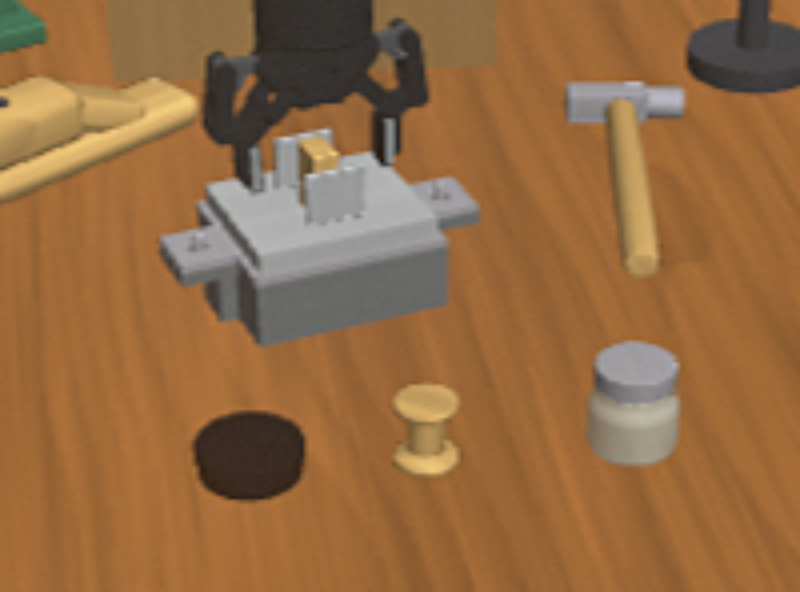

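carry_out(plan=[[85, [0, 0, -5], [0, 0, 0]], [85, [0, 0, -15], [0, 0, 0]], [85, [0, 0, -20], [0, 0, 0]], [85, [0, 0, -20], [0, 0, 0]], [85, [0, 0, -20], [0, 0, 0]], [85, [0, 0, -20], [0, 0, 0]], [85, [0, 0, -15], [0, 0, 0]], [85, [0, 0, -5], [0, 0, 0]], [85, [0, 0, 0], [0, 0, 0]]])

```text
time_s: 16.65
eef_pos: [484.4, 215.7, 202.0]
ee_rot: [0.001, 0.613, 0.79, 0.001]
force: [0.2, -0.2, -0.3]
grip_width: 1.001
```

carry_out(plan=[[85, [0, 0, 0], [0, 0, 1]], [85, [0, 0, 0], [0, 0, 1]], [85, [0, 0, 0], [0, 0, 1]], [85, [0, 0, 0], [0, 0, 1]], [85, [0, 0, 0], [0, 0, 1]], [85, [0, 0, 0], [0, 0, 1]], [85, [0, 0, 0], [0, 0, 1]], [85, [0, 0, 0], [0, 0, 1]], [85, [0, 0, 0], [0, 0, 1]], [85, [0, 0, 0], [0, 0, 1]], [85, [0, 0, 0], [0, 0, 1]], [85, [0, 0, 0], [0, 0, 1]], [85, [0, 0, 0], [0, 0, 1]], [85, [0, 0, 0], [0, 0, 1]], [85, [0, 0, 0], [0, 0, 1]], [85, [0, 0, 0], [0, 0, 0]], [85, [0, 0, 0], [0, 0, 0]]])

```text
time_s: 18.07
eef_pos: [483.7, 215.5, 199.9]
ee_rot: [0.0, 0.992, 0.127, -0.001]
force: [0.5, -0.2, 0.3]
grip_width: 0.992
```

```bash
python3 - <<'E'
from h import *; from rig import ctrl
c,s=wrist(ctrl,"w9");print(s["eef_pos"],heads(s),s["time_s"],s["force"],s["joints"])
E
```

```text
[483.71573083 215.47920599 199.90027668] [ 14.55392611 -75.44608212   0.08907625] 18.0667 [ 0.45043614 -0.19055858  0.32351844] [1.97645283e-01 3.49684192e-01 1.53121143e+00 5.26234538e-06
 1.26225170e+00 1.51442615e+00]
```

View pics/w9.png

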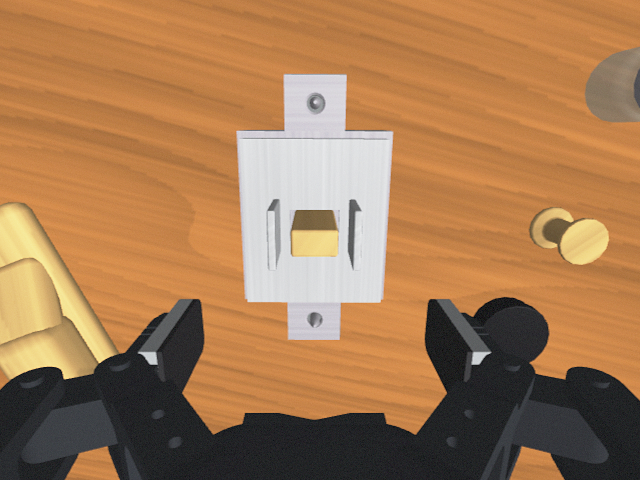

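```bash
python3 - <<'E'
from h import *
c=ld("w9");i=c["color"];M=c["tool"]
cv2.imwrite("pics/w9z.png",cv2.resize(i[180:290,250:385],None,fx=5.4,fy=5.4,interpolation=2))
S=lambda P:proj(c,np.array(P,float)@M[:3,:3].T*[1,1,0]+[M[0,3],M[1,3],0]+np.array([[0,0,p[2]] for p in P]))
# predicted px if lid centred at TCP: fins corners z112, knob top corners z117
print("fin",S([[20,-30,112],[-20,-30,112],[20,30,112],[-20,30,112]]).round(1).tolist());print("knob",S([[9,-15,117],[-9,-15,117],[9,15,117],[-9,15,117]]).round(1).tolist())
E
```

```text
fin [[267.2, 209.1], [269.3, 269.1], [363.6, 209.1], [361.4, 269.2]]
knob [[291.1, 228.3], [291.6, 255.8], [339.7, 228.3], [339.2, 255.8]]
```

View pics/w9z.png

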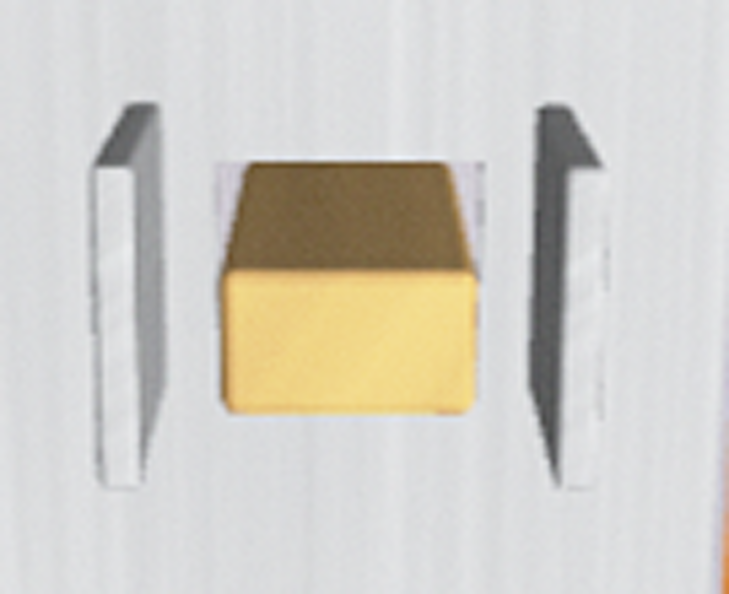

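carry_out(plan=[[85, [-0.8, -0.5, 5], [0, 0, 0]], [85, [0, 0, 15], [0, 0, 0]], [85, [0, 0, 18], [0, 0, 0]], [85, [0, 0, 18], [0, 0, 0]], [85, [0, 0, 15], [0, 0, 0]], [85, [0, 0, 12], [0, 0, 0]], [85, [0, 0, 10], [0, 0, 0]], [85, [0, 0, 10], [0, 0, 0]], [85, [0, 0, 10], [0, 0, 0]], [85, [0, 0, 6], [0, 0, 0]], [85, [0, 0, 4], [0, 0, 0]], [85, [0, 0, 0], [0, 0, 0]], [85, [0, 0, 0], [0, 0, 0]]])

```text
time_s: 19.2
eef_pos: [483.3, 215.9, 78.0]
ee_rot: [-0.0, 0.992, 0.125, 0.0]
force: [-0.8, 0.5, -0.3]
grip_width: 0.993
```

```bash
python3 - <<'E'
from h import *; from rig import ctrl
c,s=wrist(ctrl,"w10");print(s["eef_pos"],heads(s),s["time_s"],s["force"])
E
```

```text
[483.32862152 215.90401631  78.01540606] [ 1.43850842e+01 -7.56149151e+01  2.51033454e-02] 19.2 [-0.83578209  0.45312524 -0.27696467]
```

View pics/w10.png

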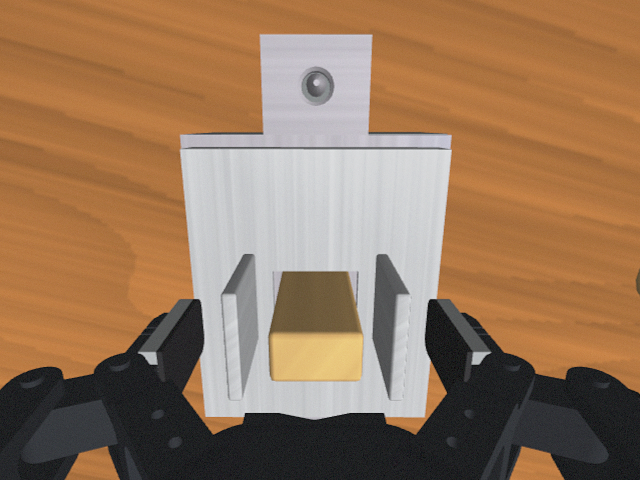

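carry_out(plan=[[50, [0, 0, 0], [0, 0, 0]], [50, [0, 0, 0], [0, 0, 0]], [50, [0, 0, 0], [0, 0, 0]], [50, [0, 0, 0], [0, 0, 0]], [50, [0, 0, 0], [0, 0, 0]], [50, [0, 0, 0], [0, 0, 0]], [50, [0, 0, 0], [0, 0, 0]], [50, [0, 0, 0], [0, 0, 0]]], grip_force=50)

```text
time_s: 19.92
eef_pos: [483.5, 215.9, 78.4]
ee_rot: [-0.0, 0.992, 0.125, 0.001]
force: [-1.2, -0.2, 6.3]
grip_width: 0.695
```

```bash
python3 - <<'E'
from h import *; from rig import ctrl
c,s=wrist(ctrl,"w11");print(s["eef_pos"],heads(s),s["time_s"],s["force"],s["wrist_torque"],s["grip_width"]*85.4)
E
```

```text
[483.46131153 215.91109108  78.4322152 ] [ 1.43837546e+01 -7.56162511e+01  6.29396145e-02] 19.9167 [-1.18336279 -0.22016774  6.27746465] [-0.02608681  0.23870056 -0.00543571] 59.35920054197121
```

View pics/w11.png

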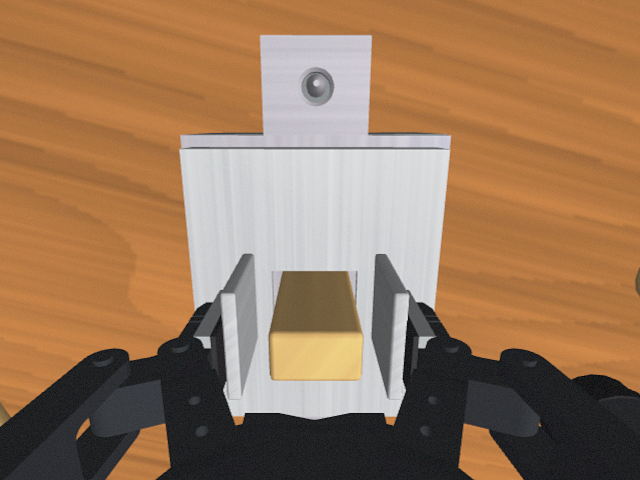

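carry_out(plan=[[50, [0, 0, -1], [0, 0, 0]], [50, [0, 0, -2], [0, 0, 0]], [50, [0, 0, -3], [0, 0, 0]], [50, [0, 0, -3], [0, 0, 0]], [50, [0, 0, -3], [0, 0, 0]], [50, [0, 0, -2], [0, 0, 0]], [50, [0, 0, -1], [0, 0, 0]], [50, [0, 0, 0], [0, 0, 0]], [50, [0, 0, 0], [0, 0, 0]]])

```text
time_s: 20.72
eef_pos: [483.1, 215.8, 92.8]
ee_rot: [0.0, 0.992, 0.125, -0.0]
force: [-1.0, 0.2, -2.5]
grip_width: 0.695
```

```bash
python3 - <<'E'
from h import *; from rig import ctrl
c,s=wrist(ctrl,"w12");print(s["eef_pos"],heads(s),s["time_s"],s["force"],s["wrist_torque"],s["grip_width"]*85.4)
E
```

```text
[483.10856902 215.83800718  92.77452081] [ 1.43779986e+01 -7.56220013e+01  2.47097286e-03] 20.7167 [-1.03063308  0.21641756 -2.47653151] [ 0.0058994   0.03007268 -0.02222468] 59.33920154845148
```

View pics/w12.png

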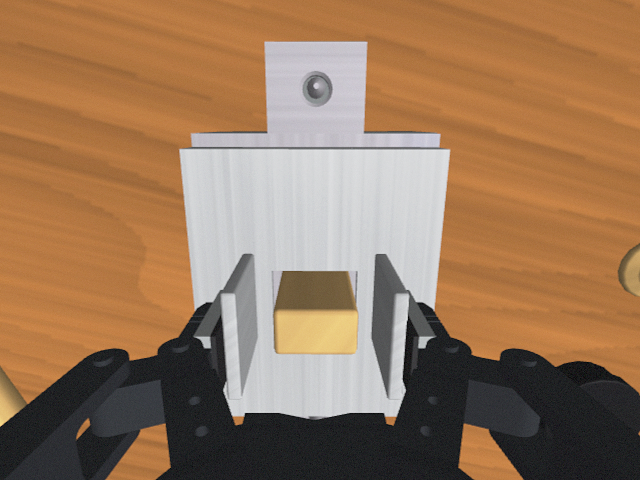

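```bash
python3 - <<'E'
from h import *
c=ld("w12");M=c["tool"]
f=lambda u,v,z:((onz(c,np.array(u,float),np.array(v,float),z)-M[:3,3])@M[:3,:3]).round(1)
print("knob top",f([275,357,356,276],[309,309,353,353],117).tolist());print("hole edge",f([272,358],[271,271],86.2).tolist())
print("fins top",f([223,408,228,402],[295,295,398,398],126.2).tolist())
E
```

```text
knob top [[9.0, -14.4, -24.2], [9.0, 14.0, -24.2], [-8.5, 14.2, -24.2], [-8.5, -14.6, -24.2]]
hole edge [[10.9, -18.7, 6.6], [10.9, 17.7, 6.6]]
fins top [[18.6, -29.7, -33.4], [18.6, 28.8, -33.4], [-20.2, -30.6, -33.4], [-20.2, 29.5, -33.4]]
```

carry_out(plan=[[50, [0.5, 0, -2], [0, 0, 0]], [50, [0, 0, -4], [0, 0, 0]], [50, [0, 0, -6], [0, 0, 0]], [50, [0, 0, -6], [0, 0, 0]], [50, [0, 0, -6], [0, 0, 0]], [50, [0, 0, -6], [0, 0, 0]], [50, [0, 0, -6], [0, 0, 0]], [50, [0, 0, -6], [0, 0, 0]], [50, [0, 0, -6], [0, 0, 0]], [50, [0, 0, -6], [0, 0, 0]], [50, [0, 0, -6], [0, 0, 0]], [50, [0, 0, -6], [0, 0, 0]], [50, [0, 0, -6], [0, 0, 0]], [50, [0, 0, -6], [0, 0, 0]], [50, [0, 0, -6], [0, 0, 0]], [50, [0, 0, -5], [0, 0, 0]], [50, [0, 0, -3], [0, 0, 0]], [50, [0, 0, -1], [0, 0, 0]], [50, [0, 0, 0], [0, 0, 0]], [50, [0, 0, 0], [0, 0, 0]]])

```text
time_s: 22.43
eef_pos: [483.5, 216.0, 185.5]
ee_rot: [-0.0, 0.992, 0.125, -0.0]
force: [-0.3, 0.2, -3.0]
grip_width: 0.693
```

```bash
python3 - <<'E'
from h import *; from rig import ctrl
c,s=wrist(ctrl,"w13");print(s["eef_pos"],heads(s),s["time_s"],s["force"],s["wrist_torque"],s["grip_width"]*85.4)
S=ctrl.capture("side");pickle.dump(S,open("s13.pkl","wb"));cv2.imwrite("pics/s13.png",cv2.resize(S["color"][80:290,180:460],None,fx=2.8,fy=2.8))
E
```

```text
[483.48700219 215.9609605  185.54655764] [ 1.43783331e+01 -7.56216691e+01  2.98399522e-02] 22.4333 [-0.30424682  0.1961681  -3.02324648] [-0.00467928 -0.08496889  0.0250712 ] 59.14123081306679
```

View pics/s13.png

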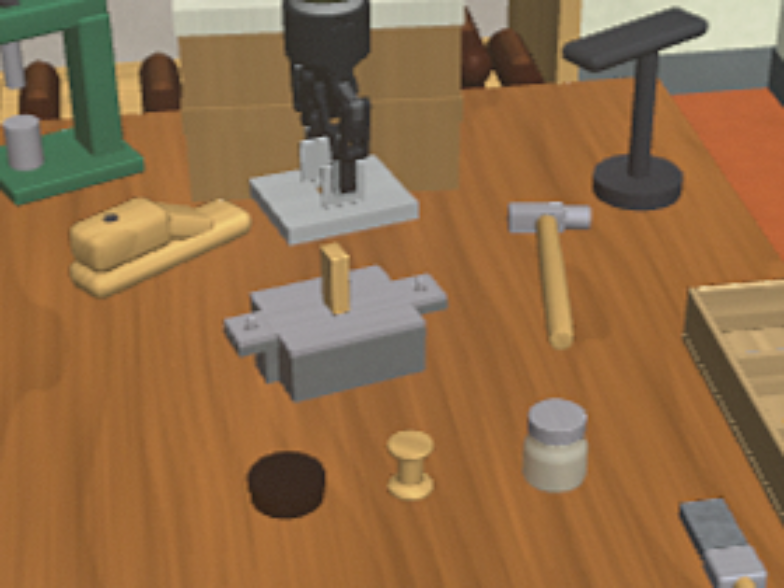

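View pics/w13.png

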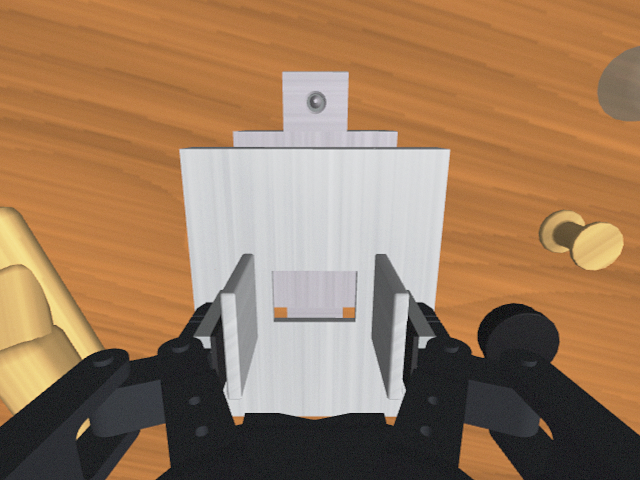

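The outer lid is held level about 113 mm above the inner lid and clear of the knob. The inner lid is flush, with both pins through. I'll hold for a moment and hand in.

carry_out(plan=[[50, [0, 0, 0], [0, 0, 0]], [50, [0, 0, 0], [0, 0, 0]], [50, [0, 0, 0], [0, 0, 0]], [50, [0, 0, 0], [0, 0, 0]]])

```text
time_s: 22.87
eef_pos: [483.6, 216.0, 185.8]
ee_rot: [-0.0, 0.992, 0.125, -0.0]
force: [0.1, -0.6, -2.7]
grip_width: 0.695
```

```bash
python3 - <<'E'
from rig import ctrl
s=ctrl.sense();print(s["eef_pos"],s["force"],s["grip_width"],abs(s["dq"]).max());print(ctrl.finish_job())
E
```

```text
[483.60934385 215.97963322 185.75492137] [ 0.09676798 -0.57674249 -2.66121414] 0.6954587634231962 0.0005414791127927373
the job is handed in; nothing more can be done
None
```

I carried the two nested lids over by the knob and set the inner lid's holes over both pins, flush on the rim. After letting go of the knob, I turned the gripper 90°, took the outer lid by its fins and lifted it straight off. I handed the job in at about 23 s; it reports no verdict.

- **Outer lid:** it is held level and still, about 113 mm above the inner lid, with a 59 mm grip on the fins. The sensor carries about 2.7 N, in line with the outer lid's weight alone.
- **Inner lid:** it lies flush on the tin, with the pins showing through both holes in the side view. It did not visibly move during the lift.
- **Other things:** none of the bystanders near the tin looked moved in that side view. The brush was only partly in it, and I did not check the last at the right of the bench (last_b) again at the end.
- **Disagreements:** the first top-camera estimate of the tin's position differed from the wrist camera's by about 3 mm. I used the wrist view, and the lids went down without extra force until they touched the rim.

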